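# Change the mixer to the tube head and hold it down

## Robot

A 6-joint arm with a two-finger parallel gripper is mounted at the origin on the work surface. World frame = base frame: x ahead of the robot, y to its left, z up, the work surface at z = 0. Lengths are in m, angles in rad, forces in N, time in s.
With the tool pointing down it reaches from about 0.375 to 0.9 m from the base axis. Payload 3.1 kg.
Tool frame: the origin (TCP) lies midway between the tips of the shut fingers; the grasp point (between the pads) lies robot.grip_depth behind it (robot.grip_depth is the distance from the TCP to the grasp point, in m); z points along the fingers, y is the line along which they close (so a half turn about z gives the same grasp; the last joint's range is limited). The gripper opens to 87 mm and grips with 3 to 60 N. Pads are 19 mm wide; open, the fingers measure 117 mm over their backs; the gripper's body (75 mm by 190 mm) begins 51 mm behind the grasp point.
Start: joints at [-1.438, 0.527, 1.433, -0, 1.181, -0.178], TCP at [0.191, -0.595, 0.223] pointing down, gripper open.
Joint ranges: [-3.08, 3.08], [-0.75, 2.2], [0.22, 2.44], [-1.43, 4.57], [0, 2.65], [-2.85, 2.85]. Speed limits (rad/s): [2.79, 2.79, 3.14, 3.14, 3.14, 3.14].

## Interface

Orientations are given as a unit quaternion [x, y, z, w].
In Python, from rig import robot gives the robot as it stands.
- The arm moves only by the tool nudge_tcp, called after "Call:" as name(argument=value, ...), one argument or row to a line, values as JSON. Schema: {"type":"object","properties":{"offsets":{"type":"array","items":{"type":"object","properties":{"tx":{"type":"number"},"ty":{"type":"number"},"tz":{"type":"number"},"yaw":{"type":"number"}},"additionalProperties":false},"minItems":1,"maxItems":20},"finger_gap":{"type":"number"},"grip_n":{"type":"number"},"only":{"type":"string"},"quiet":{"type":"boolean"},"lines":{"type":"string"}},"required":["offsets"],"additionalProperties":false}. offsets is a list of rows, 1 to 20 of them, each an object with the fields tx, ty, tz (the shift in parts of the range, where 1.0 means 0.75 m), yaw (a turn about the tool's z in shares of pi rad (1.0 is pi rad)); a field left out counts as zero; each row shifts and turns the commanded pose from where the row before left it, along the tool's axes as they then stand; what a row does not reach is not made up. A row lasts 1/12 s, in which the tool goes at most 0.0417 m and 0.125 rad, less where a joint would pass 70% of its speed; a pose out of reach is approached as far as the arm can. finger_gap is the finger opening in m, set as the call begins (left out keeps the last). The fingers move at their own pace and stop on an object; grip_n is the grip in N (left out, the last holds). Time passes only in rows, so rows that do not move let the fingers close. The tool returns the time, the measured TCP pose, the force, the opening and the grip force at its end. only (a regular expression) keeps the lines of the reply that match it, lines (a string "A,B") keeps lines A to B, and quiet returns only ok. No shift or turn number may pass 1 either way. Input that does not fit is refused with a message, and nothing moves.
- robot.get_obs(): the state, without advancing time (a new reading comes with each control period).
- robot.camera(name): name is "scene" or "side" or "wrist"; returns a dict with "img" (384x512x3 uint8, red, green, blue), "fx", "fy", "cx", "cy" (pixels), "xyz" and "attitude" of the camera in the world. Camera axes: x right, y down, z forward; pixel columns grow to the right and rows downward; lengths in m; the calibration is good to about 2 mm. A picture is of the moment at which its call begins. There is no depth.
- robot.hand_in(): hands the job in; it is judged then, once.
The state is a dict: "time": time; "q": joint angles; "joint_velocities": joint speeds; "joint_torque": joint torques, N m; "position": TCP position; "tool_rot": TCP orientation; "ft_force": force on the tool from outside, world axes, zero at the start; "moment": the same for the moment, N m; "grip_width": finger opening in m; "grip_force": force on a finger pad.
Only numpy, scipy, OpenCV 4.12 (cv2) and the standard library are available. Lean on these libraries where they do the work, as an engineer would, in place of code of your own. Each camera call takes 0.05 s, during which the arm holds its last target. There are 200 camera calls.

## Task

Change the attachment on the bench shaker-mixer: lift the black rubber cup off its drive stud and stand it upright in the white accessory tray, then take the tube head that is loaded with orange-capped tubes, work it over the drive stud until it drops fully home on the drive plate, and press it right down against the spring. The mixer runs only while it is pressed, so finish while still holding the head fully down. Keep the tubes upright throughout, and leave the empty tube head and everything else on the bench where they are.

Things in the scene. Friction and masses are not known exactly. Their poses are not given: they have to be found in the camera images.
- mixer: Fixed bench shaker-mixer: off-white housing 205 x 148 x 58 mm with a sloping blue control panel at its front (-x end). Origin: centre of the housing's underside, on the bench; x points from panel to back, z up. The drive axis is vertical through x = +25 mm, y = 0 of this frame. The housing's top is flat at 58 mm.
- drive_top (a point): Centre of the drive plate's flat top face (round, 72 mm diameter, black rubber face, 70 mm above the bench when up), on the drive axis; moves down with the plate; z up. From it stands the drive stud: steel, 12 mm diameter, 12 mm high, its top 3 mm tapering to 8.4 mm. Whatever attachment is on it hides it.
- drive (a joint): How far the drive plate is pressed down, in m: 0 = up, 0.006 = fully down on its stop. Spring-borne: it stays up under an attachment's weight; on top of the tube head's weight about 3 N starts it and about 10 N takes it fully down. It springs back up when let go.
- cup: Black rubber single-tube cup, 40 mm high, 48 mm diameter from 25 to 40 mm above its underside, tapering below to a foot 30 mm in diameter and 15 mm high; about 0.07 kg. Socket in its underside 14 mm diameter, 14 mm deep. Starts seated on the drive stud; lifts straight off. Origin: centre of its underside; z up.
- tray: Fixed white accessory tray, 165 (x) x 385 (y) mm outside, rim 16 mm high, walls and floor 4 mm thick. Origin: centre of its underside, on the bench. The two tube heads stand at about y = +8 mm and y = +125 mm (either one in either place); the end about y = -120 mm is free for the cup.
- tube_head: Tube head with eight orange-capped tubes fixed in it: base plate 92 x 92 x 16 mm, blue top plate at 36 to 40 mm, caps up to 50 mm, central black round grip post 20 mm diameter, top at 95 mm; about 0.35 kg, balanced about the post. Underside centre: socket 14 mm diameter, 14 mm deep, fits the drive stud at any yaw. Origin: centre of its underside (socket mouth); z up along the post.
- empty_head: The same tube head without tubes (dark empty holes in its blue plate). Not wanted: leave it. Origin: centre of its underside.
- amber_vial: Small amber vial, 28 mm diameter, 55 mm high, standing on the bench behind the mixer. Leave it. Origin: centre of its underside.
- marker: White and blue marker pen, 135 mm long, 17 mm thick, lying on the bench towards the back. Leave it. Origin: underneath, 8 mm from its middle.
- tip_box: Yellow pipette-tip box, 85 x 120 x 51 mm, at the back of the bench. Leave it.
- buffer_bottle: White bottle with red cap, 64 mm diameter, 125 mm high, at the back. Leave it.
- wash_bottle: Clear bottle with green cap, 60 mm diameter, 135 mm high, at the back. Leave it.

How it is judged:
By the outcome, as a careful person would: the job done as asked, in the order asked, and still so for the second after the job is handed in, while the arm keeps its last pose, push and grip.
It also fails if it takes over 54 s, if anything falls off the work surface, if the arm or the gripper's body presses on something with over 40 N, if the wrist force passes 120 N, or if a joint passes its speed limit or range.

## Working session

There is one attempt and no reset: what is moved stays moved. The work goes in short steps, Python scripts to look and compute and a tool call to move; the robot and the scene stay as the last step left them, time stands still between calls to the robot, and variables do not carry over. Pictures are saved under pics/ and viewed, at most 10 in all, crops included, and the job is handed in when it is done.

```bash
ls; mkdir -p pics; python3 - <<'E'
from rig import robot
import cv2,json
for n in("scene","side","wrist"):
    c=robot.camera(n); cv2.imwrite(f"pics/{n}0.png",c["img"][:,:,::-1])
    print(n,{k:v for k,v in c.items() if k!="img"})
o=robot.get_obs();print(o,robot.grip_depth)
E
```

```text
pics
rig.py
scene {'fx': 427.2483354296528, 'fy': 427.2483354296528, 'cx': 254.3130828695669, 'cy': 185.7112274416199, 'xyz': array([ 1.27432505, -0.4854217 ,  0.74228383]), 'attitude': array([ 0.81559774,  0.39413336, -0.17947961, -0.38372684])}
side {'fx': 499.66400087108457, 'fy': 499.66400087108457, 'cx': 247.97946238903756, 'cy': 200.59923519431504, 'xyz': array([0.1934528 , 0.89678514, 1.10772393]), 'attitude': array([-0.20517233,  0.90928651, -0.3510483 ,  0.08869869])}
wrist {'fx': 296.45750298770275, 'fy': 296.45750298770275, 'cx': 258.48967500046604, 'cy': 188.47331809299698, 'xyz': array([ 0.25508502, -0.57344132,  0.38220926]), 'attitude': array([ 0.80183375, -0.584428  , -0.07421463,  0.09999368])}
{'time': 0.15, 'q': array([-1.43849822e+00,  5.28303701e-01,  1.43360229e+00, -3.24879711e-05,
        1.18137428e+00, -1.78540666e-01]), 'joint_velocities': array([ 0.00064044, -0.00335982, -0.00242742, -0.00040941, -0.00065428,
        0.00127694]), 'joint_torque': array([ 1.44759593e-03, -4.40428984e+01, -1.76842529e+01,  6.33356371e-02,
        5.52570820e-02, -9.77162244e-05]), 'position': array([ 0.1910814 , -0.59449093,  0.22176685]), 'tool_rot': array([ 9.87945391e-01,  1.54800494e-01,  4.48957552e-06, -8.43927352e-04]), 'ft_force': array([-0.2859286 , -1.79701316, -0.45546588]), 'moment': array([-0.03976917, -0.02538435, -0.02181152]), 'grip_force': 0.0, 'grip_width': 0.08695475500411566} 0.0187
```

View pics/scene0.png

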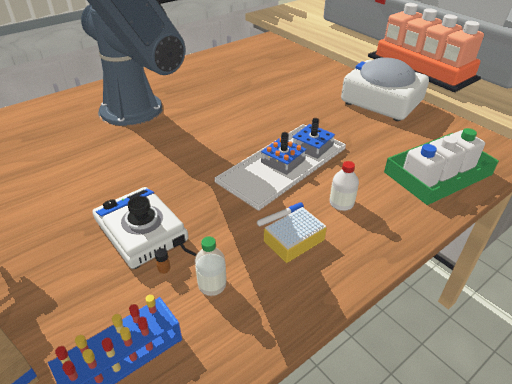

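View pics/side0.png

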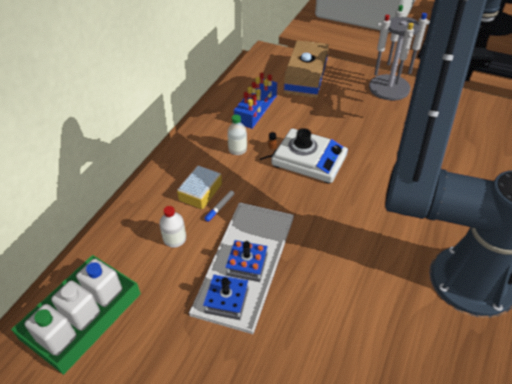

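The scene view shows the mixer with the cup near (140,210) and the loaded head mid-tray, its post top near (285,136). The empty head is at (315,125), further from the free end. The side view agrees: cup (302,138), loaded post (247,247). Next I'll view enlarged crops to get exact pixels.

```bash
python3 - <<'E'
import cv2,numpy as np
s=cv2.imread("pics/scene0.png");d=cv2.imread("pics/side0.png")
def cr(i,u,v,w,h,k=4):
    o=cv2.resize(i[v:v+h,u:u+w],None,fx=k,fy=k,interpolation=cv2.INTER_CUBIC)
    for a in range(0,w,10): cv2.putText(o,str(u+a),(a*k,8),0,.3,(0,255,255),1) if a%20==0 else 0; o[::4,a*k]=(0,255,255)
    for b in range(0,h,10): cv2.putText(o,str(v+b),(0,b*k+4),0,.3,(0,255,255),1) if b%20==0 else 0; o[b*k,::4]=(0,255,255)
    return o
cv2.imwrite("pics/c1.png",np.vstack([np.hstack([cr(s,90,180,100,75),cr(s,250,110,100,75)]),np.hstack([cr(d,260,115,100,75),cr(d,200,230,100,75)])]))
cv2.imwrite("pics/c2.png",np.hstack([cr(s,210,120,140,90,3),cr(d,190,200,110,130,3)[:270]]))
E
```

```text
(no output)
```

View pics/c1.png

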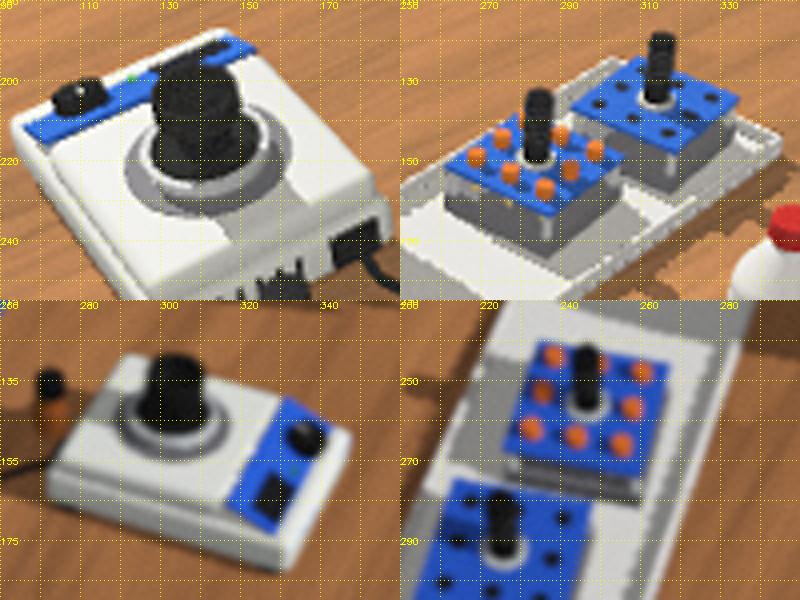

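View pics/c2.png

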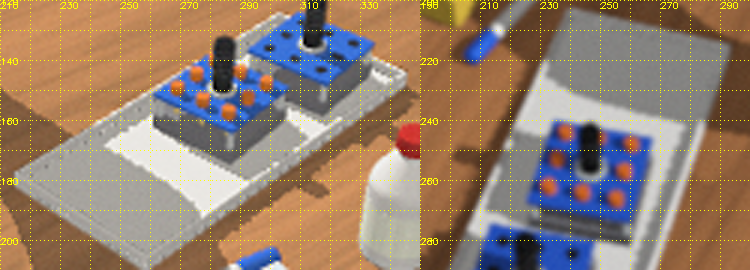

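The crops give cup top centre at scene (138.7,201) and side (304,132). The loaded post top is at scene (284.8,133) and side (246.5,242). Tray corners are also visible. Now I'll project these.

```bash
cat > h.py <<'E'
import numpy as np
from scipy.spatial.transform import Rotation as R
def ray(c,u,v):
    d=R.from_quat(c["attitude"]).apply([(u-c["cx"])/c["fx"],(v-c["cy"])/c["fy"],1]); return np.array(c["xyz"]),d
def at(c,u,v,z):
    p,d=ray(c,u,v); return p+d*(z-p[2])/d[2]
def proj(c,P):
    q=R.from_quat(c["attitude"]).inv().apply(np.asarray(P)-c["xyz"]); return np.c_[q[...,0]/q[...,2]*c["fx"]+c["cx"],q[...,1]/q[...,2]*c["fy"]+c["cy"]] if q.ndim>1 else (q[0]/q[2]*c["fx"]+c["cx"],q[1]/q[2]*c["fy"]+c["cy"])
E
python3 - <<'E'
from rig import robot
from h import *
s=robot.camera("scene");d=robot.camera("side");np.set_printoptions(precision=4,suppress=True)
print("cup",at(s,138.7,201,.11),at(d,304,132,.11))
print("post",at(s,284.8,133,.099),at(d,246.5,242.3,.099))
print("postbase",at(s,284.3,149.5,.044),at(d,247,257,.044))
print("tray L,B,R scene",*[at(s,*p,.016)[:2] for p in((213,177),(258,208),(346,143))])
print("tray side TL,TR,BR,BL",*[at(d,*p,.016)[:2] for p in((240,203),(293,213),(248,329),(191,314))])
print("mixer scene L,T,R",*[at(s,*p,.058)[:2] for p in((147,187),(188,232))], "side",*[at(d,*p,.058)[:2] for p in((292,128),)])
E
```

```text
cup [ 0.5713 -0.2413  0.11  ] [ 0.5745 -0.2484  0.11  ]
post [0.5517 0.2087 0.099 ] [0.5518 0.2046 0.099 ]
postbase [0.5532 0.2096 0.044 ] [0.549  0.2099 0.044 ]
tray L,B,R scene [ 0.5021 -0.0019] [0.6734 0.0164] [0.6134 0.4077]
tray side TL,TR,BR,BL [0.6625 0.0245] [ 0.5061 -0.0051] [0.4636 0.3816] [0.6079 0.405 ]
mixer scene L,T,R [ 0.479  -0.1811] [ 0.6732 -0.1832] side [ 0.6374 -0.3107]
```

Careful with the scale: shifts go in shares of 0.75 m and turns go in shares of pi rad. That gives: 0.0273 m is 0.0364, -0.025 m is -0.0333, 0.104 rad is 0.0331.

Call:
nudge_tcp(
  offsets=[
    {"yaw": 0.0331},
    {"yaw": 0.0331},
    {"yaw": 0.0331},
    {"tx": 0.0364,"ty": -0.0333},
    {"tx": 0.0364,"ty": -0.0333},
    {"tx": 0.0364,"ty": -0.0333},
    {"tx": 0.0364,"ty": -0.0333},
    {"tx": 0.0364,"ty": -0.0333},
    {"tx": 0.0364,"ty": -0.0333},
    {"tx": 0.0364,"ty": -0.0333},
    {"tx": 0.0364,"ty": -0.0333},
    {"tx": 0.0364,"ty": -0.0333},
    {"tx": 0.0364,"ty": -0.0333},
    {"tx": 0.0364,"ty": -0.0333},
    {"tx": 0.0364,"ty": -0.0333},
    {"tx": 0.0364,"ty": -0.0333},
    {"tx": 0.0364,"ty": -0.0333},
    {},
  ],
  finger_gap=0.087,
)

```text
time: 1.75
position: [0.5783, -0.2405, 0.2226]
tool_rot: [1.0, 0.002, 0.002, -0.001]
ft_force: [0.5, -1.0, 0.2]
grip_width: 0.0869
grip_force: 0.0
```

```bash
python3 - <<'E'
from rig import robot
from h import *
import cv2
c=robot.camera("wrist"); cv2.imwrite("pics/w1.png",c["img"][:,:,::-1]); print({k:v for k,v in c.items() if k!="img"})
o=robot.get_obs();print(o["position"],o["tool_rot"],o["q"],o["ft_force"])
import pickle;pickle.dump(c,open("w1.pkl","wb"))
E
```

```text
{'fx': 296.45750298770275, 'fy': 296.45750298770275, 'cx': 258.48967500046604, 'cy': 188.47331809299698, 'xyz': array([ 0.64487461, -0.23984182,  0.3833293 ]), 'attitude': array([ 0.70353279, -0.69994549, -0.08756513,  0.08631497])}
[ 0.57594773 -0.24260407  0.22231605] [ 9.99997753e-01  2.08481142e-03  3.60126390e-04 -1.35835631e-04] [-5.77537667e-01  5.27487362e-01  1.43345309e+00  6.72434007e-04
  1.18019846e+00  9.88833152e-01] [-0.8008008   0.37664993  0.4734026 ]
```

View pics/w1.png

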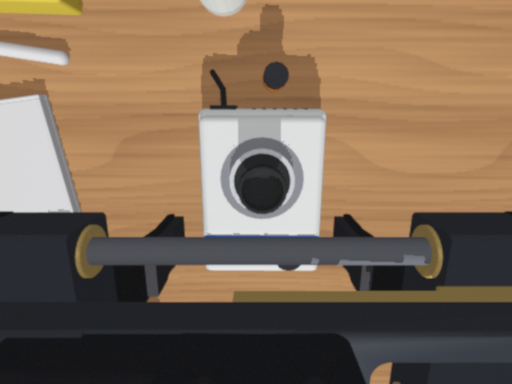

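The wrist view shows the cup at about (262,186) inside the grey drive ring, which spans u 221–303 and v 138–219. I'll compute the position from the wrist calibration.

```bash
python3 - <<'E'
import pickle,cv2
from h import *
c=pickle.load(open("w1.pkl","rb"))
print("ring",at(c,262.3,178.5,.07)); 
for z in(.11,):print("cuptop",at(c,262.5,190,z))
print("TCP px",proj(c,np.array([.576,-.2426,.222])))
g=cv2.cvtColor(c["img"],cv2.COLOR_RGB2GRAY)
print(g[186,215:312:1]); print(g[130:232,262])
# mixer back edge
print("mixer",at(c,201,112,.058),at(c,325,112,.058))
# predicted outlines
t=np.linspace(0,2*np.pi,40)
P=np.array([.573,-.245,.11])+.024*np.c_[np.cos(t),np.sin(t),0*t]
p=proj(c,P);print("pred cup",p.min(0),p.max(0))
P=np.array([.573,-.245,.07])+.036*np.c_[np.cos(t),np.sin(t),0*t]
p=proj(c,P);print("pred plate",p.min(0),p.max(0))
E
```

```text
ring [ 0.57716136 -0.24354062  0.07      ]
cuptop [ 0.5746133  -0.24334784  0.11      ]
TCP px (np.float64(263.29790722719315), np.float64(235.4192074857057))
[223 223 223 223 223 213 176 147 143 142 143 142 142 143 161 197 206 204
 191 137  71  50  48  45  50  52  47  36  35  34  33  35  35  34  36  36
  37  36  38  37  36  34  37  35  36  35  38  38  36  35  37  36  35  35
  36  36  36  37  36  35  36  36  34  34  34  34  34  37  47  51  49  47
  49  60 128 190 204 204 196 170 148 143 143 143 143 143 146 173 212 223
 224 224 224 224 224 224 224]
[175 175 174 175 175 174 166 135 112 107 105 106 105 106 105 105 105 110
 131 153 158 157 149 112  60  38  36  37  37  36  36  36  36  35  31  29
  37  45  50  53  55  56  55  55  52  51  50  49  40  36  37  36  37  36
  37  36  38  38  37  36  36  35  36  34  36  37  37  37  37  36  36  34
  34  34  34  32  32  30  30  33  34  44  52  79 121 141 144 146 168 206
 221 223 224 224 224 224 224 224 224 224 224 226]
mixer [ 0.64650685 -0.17794198  0.058     ] [ 0.64713971 -0.30969732  0.058     ]
pred cup [239.07650174 166.78329812] [289.34788747 215.43820769]
pred plate [230.46378042 148.97854613] [296.75172741 213.68663217]
```

Scaled: 0.035 m is 0.0467, -0.002 m is -0.0027.

Call:
nudge_tcp(
  offsets=[
    {"tx": -0.0027,"tz": 0.0467},
    {"tz": 0.0467},
    {"tz": 0.0467},
    {"tz": 0.0333},
    {"tz": 0.0133},
    {},
    {},
  ],
  finger_gap=0.087,
)

```text
time: 2.38
position: [0.5717, -0.2464, 0.0829]
tool_rot: [1.0, -0.001, 0.0, 0.0]
ft_force: [-0.8, 0.0, 0.4]
grip_width: 0.087
grip_force: 0.0
```

Call:
nudge_tcp(
  offsets=[
    {},
    {},
    {},
    {},
    {},
    {},
  ],
  finger_gap=0.03,
  grip_n=20,
)

```text
time: 2.88
position: [0.572, -0.2455, 0.0831]
tool_rot: [1.0, -0.0, 0.0, 0.0]
ft_force: [0.1, 0.2, 0.6]
grip_width: 0.0546
grip_force: 0.0
```

Call:
nudge_tcp(
  offsets=[
    {},
    {},
    {},
    {},
    {},
    {},
  ],
  finger_gap=0.03,
  grip_n=20,
)

```text
time: 3.38
position: [0.5718, -0.2449, 0.0828]
tool_rot: [1.0, -0.001, -0.0, -0.0]
ft_force: [-0.1, 3.5, 5.2]
grip_width: 0.0467
grip_force: 20.0
```

```bash
python3 -c "
from rig import robot
for i in range(4): o=robot.get_obs();print(o['position'],o['ft_force']); robot.camera('wrist')"
```

```text
[ 0.57176719 -0.24491776  0.08277177] [-0.08493803  3.54857371  5.19309993]
[ 0.57176661 -0.24490821  0.08278581] [0.31921975 3.14605236 5.59547134]
[ 0.57176925 -0.24492721  0.08276644] [0.15167423 4.13183095 5.05608709]
[ 0.57178134 -0.24493557  0.08279639] [0.13994751 2.77111304 5.35262504]
```

Scaled: -0.03 m is -0.04, -0.025 m is -0.0333.

Call:
nudge_tcp(
  offsets=[
    {"tz": -0.0067},
    {"tz": -0.0133},
    {"tz": -0.0133},
    {"tz": -0.0267},
    {"tz": -0.0333},
    {"tz": -0.04},
    {"ty": -0.02},
    {"ty": -0.0333},
    {"ty": -0.0333},
    {"ty": -0.0333},
    {"ty": -0.0333},
    {"ty": -0.0333},
    {"ty": -0.0333},
    {"ty": -0.0333},
    {"ty": -0.0333},
    {"ty": -0.0333},
    {"ty": -0.0333},
    {"ty": -0.0333},
    {"tx": 0.004,"ty": -0.0333},
    {"ty": -0.016},
  ],
)

```text
time: 5.25
position: [0.5755, 0.0839, 0.1832]
tool_rot: [1.0, 0.0, 0.001, -0.0]
ft_force: [-0.1, 0.2, -0.0]
grip_width: 0.0468
grip_force: 20.0
```

Call:
nudge_tcp(
  offsets=[
    {},
    {},
    {},
  ],
)

```text
time: 5.5
position: [0.5753, 0.0803, 0.1826]
tool_rot: [1.0, -0.001, 0.0, 0.0]
ft_force: [0.3, -0.5, -0.2]
grip_width: 0.0466
grip_force: 20.0
```

```bash
python3 - <<'E'
from rig import robot
from h import *
import cv2,pickle
a=[]
for n in("scene","side","wrist"):
    c=robot.camera(n); pickle.dump(c,open(f"{n}2.pkl","wb")); a.append(c["img"][:,:,::-1])
k=lambda i:cv2.resize(i,None,fx=2.66,fy=2.66,interpolation=cv2.INTER_CUBIC)
f=lambda i,u,v:k(i[v:v+112,u:u+150])
import numpy as np
cv2.imwrite("pics/m2.png",np.vstack([np.hstack([f(a[0],85,140),f(a[0],200,110)]),np.hstack([f(a[1],200,170),f(a[2],0,0)])])[:600,:800])
cv2.imwrite("pics/w2.png",a[2])
E
```

```text
(no output)
```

View pics/m2.png

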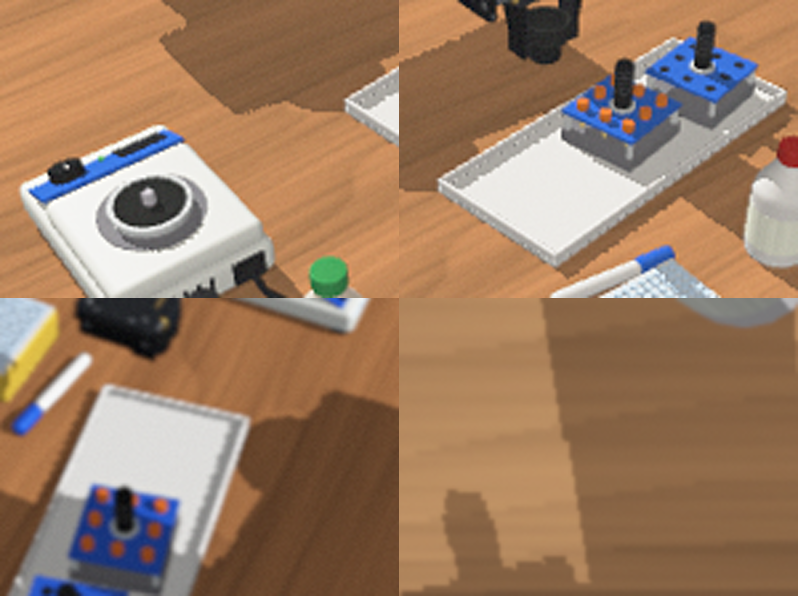

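View pics/w2.png

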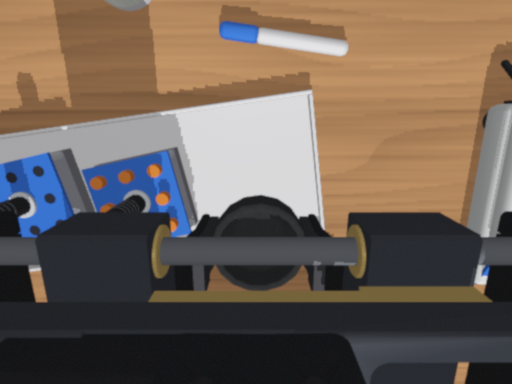

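The cup is held and the stud is bare, seen in the scene view at about (141,213.5). In the wrist view the tray's back corner is at (311,92) and its end wall reaches (324,225), with the free floor under the cup. Now the numbers.

```bash
python3 - <<'E'
import pickle,cv2
from h import *
s=pickle.load(open("scene2.pkl","rb"));w=pickle.load(open("wrist2.pkl","rb"));d=pickle.load(open("side2.pkl","rb"))
print("tray corner",at(w,311,92,.016),at(w,324,225,.016),"wall side",at(w,66,127,.016))
print("loaded head cap row / post base", at(w,187,235,.044), at(w,170,150,.044))
print("stud",at(s,141.2,212.5,.082))
g=s["img"][205:225,130:155].mean(2).astype(int);print(g)
for p in ([.572,-.245,.082],[.572,-.245,.070],[.574,-.243,.082]): print(proj(s,np.array(p)),proj(d,np.array(p)))
E
```

```text
tray corner [0.66346994 0.02523385 0.016     ] [0.51439376 0.00383281 0.016     ] wall side [0.62813735 0.2887246  0.016     ]
loaded head cap row / post base [0.51421211 0.15841347 0.044     ] [0.6063608 0.169792  0.044    ]
stud [ 0.57849649 -0.24391404  0.082     ]
[[245 243 243 241 241 242 242 242 243 240 242 243 240 240 230 240 239 237
  223 211 219 230 234 242 242]
 [243 242 242 242 243 243 243 242 243 238 182 178 168 144 141 176 182 210
  209 230 224 210 180 198 207]
 [243 243 244 244 245 240 209 174 126 124  76  78  78  60  66  85  83 101
  107 160 215 231 221 180 149]
 [241 222 232 236 172 123 101  74  45  44  52  51  53  46  55  51  46  49
   44  71 109 157 213 230 215]
 [244 230 205 167  74  46  46  52  46  52  52  51  51  58  51  54  55  50
   47  50  49  67 116 192 233]
 [240 165  96  77  49  52  51  52  47  67 120  78  45  51  53  55  58  52
   54  58  47  53  49  99 190]
 [170  73  43  50  54  56  54  51  70 147 215 205 136  55  56  55  57  54
   53  49  57  52  46  48 128]
 [ 78  50  51  53  58  52  53  83 166 210 222 205 152  72  53  55  55  53
   56  55  53  55  50 
[... 955 characters left out ...]
[ 37  45  52  54  52  53  55  52  54  53  53  51  51  52  52  51  49  46
   67 154 231 237 195 148 131]
 [170  78  42  48  52  51  52  49  55  54  49  53  51  51  45  38  66 159
  226 227 205 171 153 139 117]
 [234 227 171  78  38  40  48  41  44  46  45  38  39  64 136 155 232 231
  224 183 156 141 141 121  97]]
(np.float64(139.4055609198655), np.float64(211.13392929372645)) (np.float64(303.7548515130908), np.float64(139.81288537923223))
(np.float64(140.26953629453016), np.float64(215.00638457027605)) (np.float64(303.5059942806192), np.float64(142.7354407882779))
(np.float64(140.63317786907143), np.float64(211.23827227260003)) (np.float64(302.92010837620984), np.float64(140.01952966524067))
```

Scaled: 0.035 m is 0.0467, 0.03 m is 0.04.

Call:
nudge_tcp(
  offsets=[
    {"ty": -0.004,"tz": 0.02},
    {"tz": 0.04},
    {"tz": 0.0467},
    {"tz": 0.0467},
    {"tz": 0.0333},
    {"tz": 0.016},
    {"tz": 0.0107},
    {},
    {},
  ],
)

```text
time: 6.4
position: [0.5761, 0.0841, 0.0233]
tool_rot: [1.0, -0.001, 0.001, 0.0]
ft_force: [0.4, 0.8, 0.1]
grip_width: 0.0468
grip_force: 20.0
```

Call:
nudge_tcp(
  offsets=[
    {"tz": 0.0027},
    {"tz": 0.0027},
    {"tz": 0.0013},
    {},
    {},
  ],
)

```text
time: 6.82
position: [0.5754, 0.0846, 0.018]
tool_rot: [1.0, -0.001, 0.0, 0.0]
ft_force: [-0.2, 0.1, 0.4]
grip_width: 0.0467
grip_force: 20.0
```

Scaled: 0.001 m is 0.0013.

Call:
nudge_tcp(
  offsets=[
    {"tz": 0.0013},
    {"tz": 0.0013},
    {},
    {},
  ],
)

```text
time: 7.15
position: [0.5755, 0.0846, 0.0167]
tool_rot: [1.0, -0.001, 0.001, 0.0]
ft_force: [-1.4, -0.2, 6.3]
grip_width: 0.0464
grip_force: 20.0
```

Scaled: -0.035 m is -0.0467, -0.03 m is -0.04.

Call:
nudge_tcp(
  offsets=[
    {},
    {},
    {},
    {},
    {},
    {"tz": -0.0067},
    {"tz": -0.02},
    {"tz": -0.04},
    {"tz": -0.0467},
    {"tz": -0.0467},
    {"tz": -0.0467},
    {"tz": -0.0333},
    {"tx": -0.004,"ty": -0.02},
    {"tx": -0.008,"ty": -0.04},
    {"tx": -0.008,"ty": -0.04},
    {"tx": -0.008,"ty": -0.04},
    {"tx": -0.004,"ty": -0.024},
    {},
    {},
    {},
  ],
  finger_gap=0.072,
)

```text
time: 8.82
position: [0.5514, 0.207, 0.1956]
tool_rot: [1.0, -0.001, 0.0, 0.0]
ft_force: [0.2, -1.7, 0.3]
grip_width: 0.072
grip_force: 0.0
```

```bash
python3 - <<'E'
from rig import robot
from h import *
import cv2,pickle
for n in ("wrist","scene","side"):
    c=robot.camera(n); pickle.dump(c,open(f"{n}3.pkl","wb"))
    if n=="wrist": cv2.imwrite("pics/w3.png",c["img"][:,:,::-1])
print(robot.get_obs()["position"])
E
```

```text
[0.55166593 0.2063581  0.19555738]
```

View pics/w3.png

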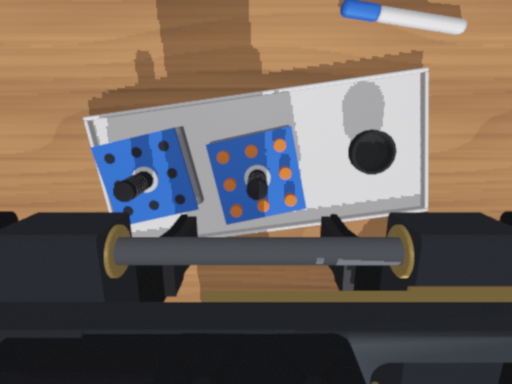

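The cup stands upright in the tray at (372,152). The loaded post top is at about (257,189) and its collar at about (257,179).

```bash
python3 - <<'E'
import pickle
from h import *
w=pickle.load(open("wrist3.pkl","rb"))
print(at(w,257,190,.099),at(w,257,179,.044),at(w,372,152,.044), "blue plate corners",*[at(w,*p,.044)[:2] for p in((207,145),(290,126),(306,208),(226,223))])
s=pickle.load(open("scene3.pkl","rb"))
print(s["img"][205:225,130:155].mean(2).astype(int)[5:9])
E
```

```text
[0.55146764 0.2089766  0.099     ] [0.54937029 0.20924713 0.044     ] [0.57836933 0.08801493 0.044     ] blue plate corners [0.5858841  0.26153832] [0.60528772 0.17509058] [0.51649896 0.1551606 ] [0.49895385 0.24408234]
[[235 163  96  76  48  54  50  50  44  64 124  74  46  48  49  53  50  53
   55  53  57  48  51  99 180]
 [164  74  49  50  53  50  55  53  68 146 211 198 133  59  55  49  51  54
   53  52  57  52  47  51 124]
 [ 72  47  50  51  56  53  55  84 161 208 218 201 145  72  53  54  50  59
   56  54  51  52  52  52 100]
 [ 45  50  53  54  52  53  44  77 147 167 171 158 135  94  51  53  53  56
   52  51  53  57  52  45  75]]
```

Scaled: 0.035 m is 0.0467, 0.025 m is 0.0333.

Call:
nudge_tcp(
  offsets=[
    {"ty": -0.002,"tz": 0.0267},
    {"tz": 0.0467},
    {"tz": 0.0467},
    {"tz": 0.0333},
    {"tz": 0.016},
    {"tz": 0.0067},
    {},
    {},
  ],
  finger_gap=0.05,
)

```text
time: 9.63
position: [0.5526, 0.2089, 0.0646]
tool_rot: [1.0, -0.001, 0.001, -0.0]
ft_force: [0.6, 0.8, 0.3]
grip_width: 0.0501
grip_force: 0.0
```

Call:
nudge_tcp(
  offsets=[
    {},
    {},
    {},
    {},
    {},
    {},
    {},
    {},
  ],
  finger_gap=0.01,
  grip_n=45,
)

```text
time: 10.3
position: [0.5515, 0.209, 0.0639]
tool_rot: [1.0, -0.0, 0.0, 0.0]
ft_force: [-0.5, 0.2, 3.1]
grip_width: 0.0188
grip_force: 45.0
```

Scaled: -0.03 m is -0.04, -0.005 m is -0.0067.

Call:
nudge_tcp(
  offsets=[
    {"tz": -0.0067},
    {"tz": -0.02},
    {"tz": -0.0333},
    {"tz": -0.04},
    {"tz": -0.04},
    {"tz": -0.0267},
    {},
  ],
)

```text
time: 10.88
position: [0.5541, 0.2098, 0.1929]
tool_rot: [1.0, -0.001, 0.005, -0.001]
ft_force: [0.9, -0.3, -2.5]
grip_width: 0.0188
grip_force: 45.0
```

Call:
nudge_tcp(
  offsets=[
    {"tx": -0.004,"ty": 0.0133},
    {"tx": -0.0067,"ty": 0.0267},
    {"tx": -0.0067,"ty": 0.0373},
    {"tx": -0.0067,"ty": 0.0373},
    {"tx": -0.0067,"ty": 0.0373},
    {"tx": -0.0067,"ty": 0.0373},
    {"tx": -0.0067,"ty": 0.0373},
    {"tx": -0.0067,"ty": 0.0373},
    {"tx": -0.0067,"ty": 0.0373},
    {"tx": -0.0067,"ty": 0.0373},
    {"tx": -0.0067,"ty": 0.0373},
    {"tx": -0.0067,"ty": 0.0373},
    {"tx": -0.0067,"ty": 0.0373},
    {"tx": -0.0067,"ty": 0.0373},
    {"tx": -0.0067,"ty": 0.0373},
    {"tx": -0.0067,"ty": 0.0373},
    {"tx": -0.004,"ty": 0.0267},
    {"tx": -0.0027,"ty": 0.016},
    {},
    {},
  ],
)

```text
time: 12.55
position: [0.4664, -0.2441, 0.187]
tool_rot: [1.0, -0.001, -0.001, -0.002]
ft_force: [-0.9, 1.0, -3.0]
grip_width: 0.0188
grip_force: 45.0
```

Call:
nudge_tcp(
  offsets=[
    {},
    {},
    {},
    {},
  ],
)

```text
time: 12.88
position: [0.4679, -0.2438, 0.1886]
tool_rot: [1.0, 0.0, -0.0, -0.0]
ft_force: [-0.4, 0.3, -2.2]
grip_width: 0.0187
grip_force: 45.0
```

```bash
python3 - <<'E'
from rig import robot
from h import *
import cv2,pickle
for n in ("wrist","scene","side"):
    c=robot.camera(n); pickle.dump(c,open(f"{n}4.pkl","wb"))
    if n=="wrist": cv2.imwrite("pics/w4.png",c["img"][:,:,::-1]); p=proj(c,np.array([.573,-.2445,.082])); print(p)
print(robot.get_obs()["position"])
# calibrate: cup in tray
w=pickle.load(open("wrist3.pkl","rb"));g=w["img"].mean(2)
t=np.linspace(0,2*np.pi,60);P=np.array([.5755,.0846,.044])+.024*np.c_[np.cos(t),np.sin(t),0*t];p=proj(w,P)
print("pred",p.min(0),p.max(0))
m=(g<75).astype(np.uint8);n,l,st,ce=cv2.connectedComponentsWithStats(m);k=l[152,372];print(st[k],ce[k])
E
```

```text
(np.float64(260.28700584835815), np.float64(66.25711050524326))
[ 0.46795845 -0.24434675  0.18868233]
pred [352.21214732 131.6132945 ] [397.84527377 176.92080754]
[ 349  130   46   44 1575] [371.66095238 151.25904762]
```

View pics/w4.png

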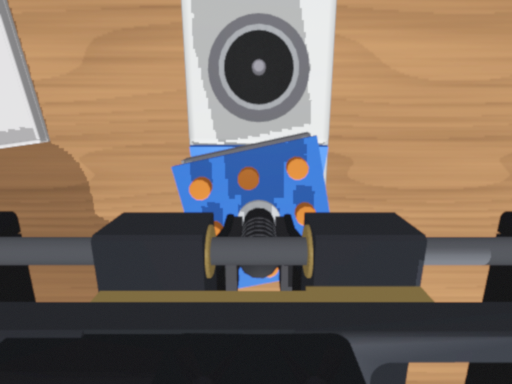

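The wrist view shows the bare stud at about (258.5,67), centred in the black plate, with the loaded head held upright. Next I'll refine the centroid and the plate ellipse.

```bash
python3 - <<'E'
import pickle,cv2
from h import *
from scipy.optimize import least_squares
w=pickle.load(open("wrist4.pkl","rb"));g=w["img"].mean(2)
print(g[56:80,250:268].astype(int))
m=(g<70).astype(np.uint8);m[120:]=0
n,l,st,ce=cv2.connectedComponentsWithStats(m);k=l[85,245];cnt=max(cv2.findContours((l==k).astype(np.uint8),0,1)[0],key=len)
e=cv2.fitEllipse(cnt);print(st[k],"ellipse",e,at(w,*e[0],.07))
t=np.linspace(0,2*np.pi,60)
for r in(.034,.036):
  p=proj(w,np.array([.573,-.2445,.07])+r*np.c_[np.cos(t),np.sin(t),0*t]);print(r,p.min(0),p.max(0),p.mean(0))
# ellipses in other cams for dark plate
for n_,seed in(("scene",(146,217)),("side",None)):
  c=pickle.load(open(n_+"4.pkl","rb"));gg=c["img"].mean(2)
  u0,v0=proj(c,np.array([.573,-.2445,.07]));print(n_,u0,v0)
  mm=(gg<80).astype(np.uint8);q,l,st,ce=cv2.connectedComponentsWithStats(mm)
  for du in(5,-5,8,-8):
    k=l[int(v0)+1,int(u0)+du]
    if k:
      cnt=max(cv2.findContours((l==k).astype(np.uint8),0,1)[0],key=len);e=cv2.fitEllipse(cv2.convexHull(cnt));print(st[k],e,at(c,*e[0],.07));break
E
```

```text
[[ 40  41  41  42  41  41  40  42  42  41  42  42  41  41  39  41  41  40]
 [ 41  41  41  41  42  42  41  42  43  43  43  43  42  40  41  41  40  42]
 [ 41  42  43  41  43  44  47  56  62  64  55  46  42  41  41  41  40  41]
 [ 42  42  41  42  47  63  82  97 103 106  93  78  61  45  41  43  40  41]
 [ 42  41  42  50  74 104 127 136 141 141 135 125 100  67  47  42  40  42]
 [ 42  42  48  74 110 136 152 158 161 159 157 149 130 100  67  46  40  40]
 [ 41  44  63 101 134 153 164 166 166 165 165 162 150 128  96  59  41  41]
 [ 44  53  86 125 148 163 168 167 166 166 167 167 160 142 117  76  47  41]
 [ 43  62 103 135 156 166 168 166 166 166 167 166 163 149 125  88  54  41]
 [ 43  69 110 137 159 167 167 166 166 167 167 166 162 151 129  94  56  42]
 [ 45  72 116 140 161 167 166 166 166 167 167 166 163 152 131  99  61  43]
 [ 45  71 113 137 156 164 165 167 167 167 166 164 161 149 128  99  61  42]
 [ 44  64 103 130 148 161 165 166 167 166 165 164 158 141 122  94  59  42]
 [ 42  56  91 120 136 152 163 166 166 165 164 159 148 131 113  81  50  43]
 [ 42  52  83 113 125 137 152 160 161 159 156 146 
[... 764 characters left out ...]
3383178711), (67.03152465820312, 71.81201171875), 0.17899736762046814) [ 0.57437855 -0.2428707   0.07      ]
0.034 [221.63596775  25.66095504] [298.81853313 108.26857011] [260.22213968  66.95869615]
0.036 [219.36044645  23.06253986] [301.09557008 110.54069333] [260.22255903  66.83594734]
scene 140.67722872801593 215.15333241732014
[128 207  27  18 354] ((140.69102478027344, 215.58351135253906), (17.491310119628906, 27.910982131958008), 77.48171997070312) [ 0.57428662 -0.24512581  0.07      ]
side 303.1497814111251 142.74319014152186
[293 137  20  12 183] ((302.6670227050781, 142.57618713378906), (12.656219482421875, 19.20027732849121), 94.08390045166016) [ 0.57466662 -0.24460895  0.07      ]
```

Scaled: 0.025 m is 0.0333, 0.02 m is 0.0267.

Call:
nudge_tcp(
  offsets=[
    {"tx": 0.0133},
    {"tx": 0.0267},
    {"tx": 0.0333},
    {"tx": 0.0333},
    {"tx": 0.024},
    {"tx": 0.0107},
    {"tz": 0.0133},
    {"tz": 0.02},
    {"tz": 0.0133},
    {},
    {},
    {},
    {},
  ],
)

```text
time: 14.12
position: [0.574, -0.2454, 0.1543]
tool_rot: [1.0, -0.001, 0.001, 0.0]
ft_force: [0.3, -0.3, -2.3]
grip_width: 0.019
grip_force: 45.0
```

```bash
cat > rd.py <<'E'
from rig import robot
import numpy as np
a=[]
for i in range(4): robot.camera("wrist"); o=robot.get_obs(); a.append(np.r_[o["position"],o["ft_force"],o["moment"]])
print(np.round(np.mean(a,0),4),np.round(np.std(a,0)[:3],5))
E
python3 rd.py
```

```text
[ 0.5741 -0.2453  0.1544  0.3346  0.0534 -3.3348  0.0224  0.0104 -0.0155] [3.e-05 9.e-05 9.e-05]
```

Scaled: 0.004 m is 0.0053, -0.001 m is -0.0013.

Call:
nudge_tcp(
  offsets=[
    {"ty": -0.0013,"tz": 0.0053},
    {"tz": 0.0053},
    {"tz": 0.002},
    {"tz": 0.002},
    {"tz": 0.002},
    {"tz": 0.002},
    {},
    {},
  ],
)

```text
time: 14.98
position: [0.5738, -0.244, 0.1394]
tool_rot: [1.0, -0.001, -0.0, -0.0]
ft_force: [0.6, -0.5, -2.1]
grip_width: 0.0192
grip_force: 45.0
```

```bash
python3 rd.py
```

```text
[ 0.5739 -0.2441  0.1396  0.2937  0.19   -3.1673  0.0341  0.0085  0.0441] [1.e-05 2.e-05 5.e-05]
```

Scaled: 0.0015 m is 0.002.

Call:
nudge_tcp(
  offsets=[
    {"tz": 0.002},
    {"tz": 0.002},
    {"tz": 0.002},
    {"tz": 0.002},
    {"tz": 0.002},
    {},
    {},
  ],
)

```text
time: 15.77
position: [0.5737, -0.2439, 0.1319]
tool_rot: [1.0, -0.001, -0.0, -0.0]
ft_force: [0.2, -0.2, -3.1]
grip_width: 0.0189
grip_force: 45.0
```

```bash
python3 rd.py
```

```text
[ 0.5738 -0.244   0.1321  0.2011 -0.291  -2.9719  0.0376  0.0315  0.0401] [4.e-05 3.e-05 7.e-05]
```

Scaled: 0.001 m is 0.0013.

Call:
nudge_tcp(
  offsets=[
    {"tz": 0.0013},
    {"tz": 0.0013},
    {"tz": 0.0013},
    {},
    {},
  ],
)

```text
time: 16.38
position: [0.5739, -0.244, 0.1299]
tool_rot: [1.0, -0.001, 0.0, 0.0]
ft_force: [-1.5, 1.0, 4.2]
grip_width: 0.0186
grip_force: 45.0
```

```bash
python3 rd.py
```

```text
[ 0.5739 -0.244   0.1297 -1.5968  1.5563  3.6231  0.2025  0.2884 -0.0057] [1.e-05 2.e-05 1.e-04]
```

Call:
nudge_tcp(
  offsets=[
    {"tz": 0.0013},
    {"tz": 0.0013},
    {"tz": 0.0013},
    {},
    {},
  ],
)

```text
time: 17.0
position: [0.574, -0.2441, 0.1267]
tool_rot: [1.0, -0.001, 0.0, 0.0]
ft_force: [-2.0, 1.4, 7.6]
grip_width: 0.0192
grip_force: 45.0
```

```bash
python3 rd.py
```

```text
[ 0.574  -0.2441  0.1268 -2.2981  1.4654  7.5997  0.28    0.3875 -0.0088] [1.e-05 1.e-05 2.e-05]
```

Scaled: 0.001 m is 0.0013.

Call:
nudge_tcp(
  offsets=[
    {"tz": 0.0013},
    {"tz": 0.0013},
    {"tz": 0.0013},
    {},
    {},
  ],
  grip_n=60,
)

```text
time: 17.62
position: [0.574, -0.2441, 0.1243]
tool_rot: [1.0, -0.001, 0.0, 0.0]
ft_force: [-3.7, 1.6, 10.3]
grip_width: 0.0188
grip_force: 60.0
```

```bash
python3 rd.py
```

```text
[ 5.74000e-01 -2.44100e-01  1.24400e-01 -2.38210e+00  1.29890e+00
  1.05517e+01  3.73700e-01  5.18000e-01 -2.00000e-03] [1.e-05 0.e+00 2.e-05]
```

Call:
nudge_tcp(
  offsets=[
    {"tz": 0.0013},
    {"tz": 0.0007},
    {},
    {},
  ],
)

```text
time: 18.15
position: [0.5741, -0.2441, 0.1238]
tool_rot: [1.0, -0.0, 0.001, 0.0]
ft_force: [-4.7, 2.4, 14.2]
grip_width: 0.0186
grip_force: 60.0
```

```bash
python3 rd.py
```

```text
[ 0.5741 -0.2441  0.1239 -3.9325  2.5025 14.5443  0.5057  0.7603 -0.0147] [0.e+00 2.e-05 1.e-05]
```

Scaled: 0.0005 m is 0.0007.

Call:
nudge_tcp(
  offsets=[
    {"tz": 0.0007},
    {"tz": 0.0007},
    {},
    {},
  ],
)

```text
time: 18.68
position: [0.5741, -0.2442, 0.1238]
tool_rot: [1.0, -0.0, 0.001, 0.001]
ft_force: [-5.5, 2.7, 20.0]
grip_width: 0.0187
grip_force: 60.1
```

```bash
python3 rd.py; python3 - <<'E'
from rig import robot
import cv2,numpy as np
a=robot.camera("scene")["img"];b=robot.camera("side")["img"];w=robot.camera("wrist")["img"]
f=lambda i,u,v:cv2.resize(i[v:v+112,u:u+150],(400,299),interpolation=cv2.INTER_CUBIC)
cv2.imwrite("pics/f.png",np.vstack([np.hstack([f(a,75,140),f(a,200,110)]),np.hstack([f(b,230,90),cv2.resize(w,(400,299))])])[:,:,::-1])
E
```

```text
[ 5.74100e-01 -2.44100e-01  1.23800e-01 -5.24110e+00  3.36330e+00
  1.96319e+01  6.30400e-01  9.88600e-01 -1.02000e-02] [2.e-05 0.e+00 1.e-05]
```

View pics/f.png

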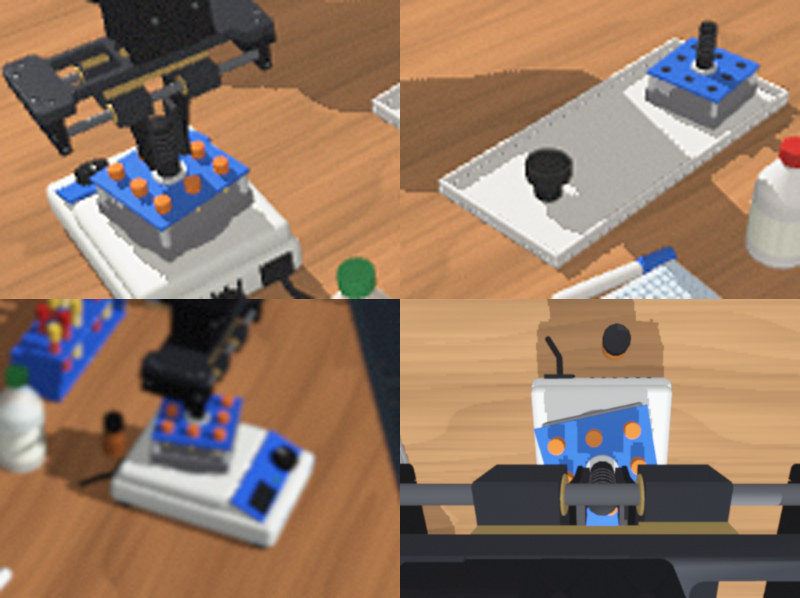

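The final view shows the loaded head level on the mixer and still gripped, at around (170,190) in the top-left panel. The cup stands upright in the tray at (550,175), and the empty head hasn't moved. TCP height stopped changing (0.1238) while the force rose to 20 N, so the plate is on its stop.

```bash
python3 -c "
from rig import robot
print(robot.hand_in())"
```

```text
the job is handed in; nothing more can be done
None
```

The job is handed in: the cup stands upright in the tray, and the loaded tube head is seated on the drive stud and still held fully down at about 20 N; the empty head was left in place.

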